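Stand a glaze test tile on its foot edge on the drying board

ROBOT

A 6-joint arm with a two-finger parallel gripper is mounted at the origin on a cart in front of the work surface, level with it; the furniture and walls round the work are solid. World frame = base frame: x ahead of the robot, y to its left, z up, the work surface at z = 0. Lengths are in m, angles in rad, forces in N, time in s.
With the tool pointing down it reaches from about 0.25 to 0.725 m from the base axis. Payload 4 kg.
Tool frame: the origin (TCP) lies between the finger pads; the fingertips stand 8 mm ahead of it and the grasp point (between the pads) lies 11 mm behind it (bot.tip_reach is the distance from the TCP to the fingertips, in m); z points along the fingers, y is the line along which they close (so a half turn about z gives the same grasp; the last joint's range is limited). The gripper opens to 85 mm and grips with 20 to 120 N. Pads are 22 mm wide; open, the fingers measure 114 mm over their backs; the gripper's body (76 mm by 85 mm) begins 54 mm behind the grasp point. The pads swing forward as they close: fully open they stand 13 mm farther back than shut.
Start: joints at [-1.293, 0.241, 0.005, 1.335, 0, 1.571], TCP at [0.137, -0.481, 0.199] pointing down, gripper open.
Joint ranges: [-2.72, 2.72], [-1.05, 1.87], [-1.09, 1.28], [-1.99, 2.15], [-1.42, 1.44], [-3.14, 3.14]. Speed limits (rad/s): [2.79, 2.79, 3.14, 3.14, 3.14, 3.14].

INTERFACE

Orientations are given as a unit quaternion [x, y, z, w].
In Python, from workcell import bot gives the robot as it stands.
- The arm moves only by the tool move_arm, never from a script. Its argument "deltas" is a list of rows, each a list of 7 numbers: the opening, from 0 (shut) to 1 (fully open), then the shift along the tool's x, y, z in mm, then the turn, a rotation vector about the tool's x, y, z in degrees. In form: [[gripper, tx, ty, tz, ax, ay, az], ...]. A call has 1 to 10 rows; each row shifts and turns the commanded pose from where the row before left it, along the tool's axes as they then stand; what a row does not reach is not made up. A row lasts 1/12 s, in which the tool goes at most 41.7 mm and 7.16 degrees, less where a joint would pass 70% of its speed; a pose out of reach is approached as far as the arm can. A call is refused whole if a number of a shift passes 41.7 or a number of a turn 7.16, either way. A call with a gripper value outside its range is refused whole. The fingers move at their own pace and stop on an object; the grip force is fixed at half the most. Time passes only in rows, so rows that do not move let the fingers close. It gives the time, the measured TCP pose, the force, the opening and the grip force at its end, in the units of the state.
- bot.get_obs(): the state, without advancing time (a new reading comes with each control period).
- bot.camera(name): name is "scene" or "side" or "wrist"; returns the picture (420x560x3 uint8, blue, green, red); there is no depth.
- bot.calibration(name): a dict with "K" (3x3 intrinsics, pixels), "dist_coeffs" ([k1, k2, p1, p2, k3] as OpenCV has them; the pictures are not rectified), "position" and "orientation" of the camera in the world. Camera axes: x right, y down, z forward; pixel columns grow to the right and rows downward; lengths in m; the calibration is good to about 2 mm. A picture is of the moment at which its call begins: read the wrist's pose just before it. calibration takes no time and is no camera call; for the wrist camera it gives the pose at the moment of the call.
- bot.job_done(): hands the job in; it is judged then, once.
Trained networks look in the newest picture that a camera, given by its name, has taken for a name from the list of things; names that differ only in an ending like _2 or _b are one class to them, and where a whole thing is asked for, a point or a joint stands for the part that bears it (a point fixed in the world has none). Each returns a list of dicts, best first, with "conf" (0 to 1); they miss things now and then, are a little off and sometimes report something else, mostly with a low value. They report only what shows in the picture. A call takes as long as a camera call.
- bot.outline_of(query, camera): "pixels" (420x560 bool, what is visible of it) and "rect" ([left, top, width, height] in pixels, round what is visible of it).
The state is a dict: "clock": time; "joint_pos": joint angles; "joint_vel": joint speeds; "tau": joint torques, N m; "eef_pos": TCP position; "tool_rot": TCP orientation; "ft_force": force on the tool from outside, world axes, zero at the start; "ft_torque": the same for the moment, N m; "grip_width": finger opening in m; "grasp_force": force on a finger pad.
Only numpy, scipy, OpenCV 4.12 (cv2) and the standard library are available. Lean on these libraries where they do the work, as an engineer would, in place of code of your own. Each camera call takes 0.05 s, during which the arm holds its last target. There are 200 camera calls.

TASK

Stand the glaze test tile that lies flat on the grey bar upright on its bare foot end on the drying board, in the middle of the gap between the two tiles that already stand there, with the glazed face turned to the open front of the board and the back of its foot flush against the low wooden stop strip. Set it down gently, do not drop it, let go so that it stands by itself, and leave the two standing tiles and the small dropper bottle undisturbed.

Things in the scene. Friction and masses are not known exactly. Their poses are not given: they have to be found in the camera images.
- tile: terracotta tile 100 x 60 x 12 mm, about 0.15 kg, lying on its back on the bar, hole end roughly towards the robot. Origin: centre of its back face. x along the 100 mm length from the bare foot end (-50 mm) to the end with the 10 mm hanging hole (+50; hole at +37); y across the 60 mm width; z from the back to the glazed face (12 mm), which bears a white glazed 50 x 55 mm panel. To end with x up
- tile_foot (a point): centre of the tile's foot end face (60 x 12 mm), the thin face it must stand on; axes as the tile
- tile_face (a point): centre of the tile's glazed face; axes as the tile
- bar: fixed grey ceramic setter bar, 84 x 34 x 16 mm high, on the table under and along the tile, whose long sides overhang it by about 13 mm. Origin: centre of its underside; x along it, z up. (Between bar and robot, about the point x 270, y 0 mm of the world, stands a fixed black airbrush stand, 200 x 160 mm, some 300 mm tall: keep hand and wrist clear of it)
- board: fixed wooden drying board, 105 mm (x) by 330 mm (y), top face 18 mm above the table. On it a stop strip 14 mm thick and 12 mm tall runs along the whole y length, its front face at x = +20 mm. Origin: centre of the underside at table height; x points from the open front edge to the strip (ahead and to the left as the robot sees it), z up
- gap (a point): on the board: middle of the free place, on the line where the board's top face meets the front face of the stop strip; axes as the board. A tile that stands flush has its back face at x = 0 and its foot on z = 0 here
- left_tile: loose tile of the same make and size standing on its foot against the strip about 115 mm to the +y side of the gap's middle (axes as the tile: x up, z to the front)
- right_tile: the same, about 115 mm to the -y side of the gap's middle
- dropper_yellow: small loose dropper bottle, 37 mm wide, 70 mm tall, standing beyond the bar; a bystander. Origin: centre of its foot

How it is judged:
By the outcome, as a careful person would: the job done as asked, in the order asked, and still so for the second after the job is handed in, with the robot touching nothing.
It also fails if it takes over 51 s, if anything falls off the work surface, if the arm or the gripper's body presses on something with over 40 N, if the wrist force passes 120 N, or if a joint passes its speed limit or range.

## Working session

There is one attempt and no reset: what is moved stays moved. The work goes in short steps, Python scripts to look and compute and a tool call to move; the robot and the scene stay as the last step left them, time stands still between calls to the robot, and variables do not carry over. Pictures are saved under pics/ and viewed, at most 10 in all, crops included, and the job is handed in when it is done.

Besides the shell and the picture viewer there is one more tool, called after ">>>" by a JSON object that holds its "op" and its "data", one argument or row to a line. move_arm: Moves the arm, as the interface text tells. Its arguments: {"type":"object","properties":{"deltas":{"type":"array","items":{"type":"array","items":{"type":"number"}}}},"required":["deltas"]}

```bash
mkdir -p pics; ls
python3 - <<'E'
from workcell import bot
import cv2,numpy as np
o=bot.get_obs(); print(o)
ims=[]
for c in ("scene","side"):
    im=bot.camera(c); cv2.imwrite(f"pics/{c}0.png",im)
    k=bot.calibration(c); print(c,k)
    for q in ("tile","bar","board","left_tile","dropper_yellow"):
        for d in bot.outline_of(q,c)[:4]: print(q,d["conf"],d["rect"])
E
```

```text
pics
{'clock': 0.0, 'joint_pos': array([-1.29295996e+00,  2.41396058e-01,  3.72683500e-03,  1.33519567e+00,
       -2.64257791e-06,  1.57079190e+00]), 'joint_vel': array([-0.00017059, -0.00067152,  0.00174862,  0.00143873,  0.00179237,
        0.00055443]), 'tau': array([-3.97212007e-04, -3.72318041e+01,  2.52407759e+01,  1.70102413e-02,
       -4.13919838e-05,  8.77796396e-06]), 'eef_pos': array([ 0.13694622, -0.48015704,  0.19842247]), 'tool_rot': array([ 9.90365540e-01,  1.38473920e-01, -1.44525145e-04, -1.02413519e-03]), 'ft_force': array([ 0.87436285,  0.11796172, -0.11992307]), 'ft_torque': array([-0.01069276,  0.07457521,  0.0324832 ]), 'grasp_force': 0.0, 'grip_width': 0.08524545629989379}
scene {'K': array([[403.33853839,   0.        , 263.08488163],
       [  0.        , 403.33853839, 212.04607656],
       [  0.        ,   0.        ,   1.        ]]), 'dist_coeffs': array([0.01762992, 0.        , 0.        , 0.        , 0.        ]), 'position': array([ 0.27133909, -0.50168221,  0.67062409]), 'orientation': array([ 0.88461758, -0.27174437,  0.11179027, -0.3620907 ])}
tile 0.7 [156.5, 179.4, 45.5, 23.5]
board 0.72 [229.6, 283.5, 192.4, 83.8]
left_tile 0.73 [153.7, 184.2, 49.3, 18.8]
left_tile 0.6 [242.5, 283.8, 42.2, 45.7]
dropper_yellow 0.51 [257.0, 165.5, 16.0, 21.4]
dropper_yellow 0.16 [243.7, 282.1, 34.7, 43.4]
side {'K': array([[461.65318124,   0.        , 278.5892819 ],
       [  0.        , 461.65318124, 203.57327465],
       [  0.        ,   0.        ,   1.        ]]), 'dist_coeffs': array([0.02458344, 0.        , 0.        , 0.        , 0.        ]), 'position': array([0.12281675, 0.79879799, 0.49460067]), 'orientation': array([-0.20557779,  0.81130796, -0.52636175,  0.14986822])}
tile 0.89 [240.8, 264.3, 53.8, 41.1]
board 0.78 [275.4, 175.9, 112.8, 46.9]
left_tile 0.83 [348.9, 166.9, 18.9, 43.0]
dropper_yellow 0.56 [194.4, 229.3, 16.7, 27.9]
```

View pics/scene0.png

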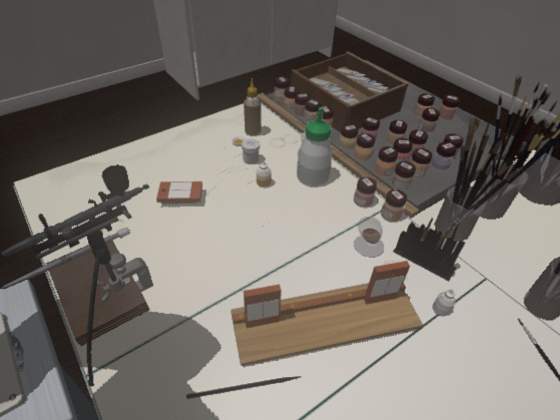

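View pics/side0.png

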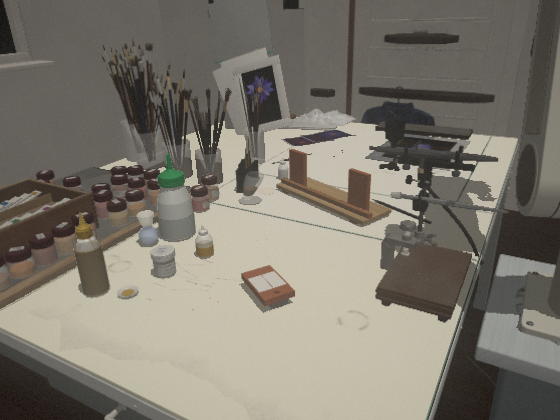

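The scene view shows the tile lying at about (180,191), with the stand at left, and the board at about (325,320) with standing tiles at (263,305) and (386,283). The side view agrees: tile at (268,285), standing tiles at (298,168) and (359,190).

```bash
cat > h.py <<'E'
from workcell import bot
import cv2,numpy as np
from scipy.spatial.transform import Rotation as R
def ray(c,px,k=None):
    k=k or bot.calibration(c)
    u=cv2.undistortPoints(np.float64(px).reshape(-1,1,2),k["K"],k["dist_coeffs"])[:,0]
    d=np.c_[u,np.ones(len(u))]@R.from_quat(k["orientation"]).as_matrix().T
    return k["position"],d
def onz(c,px,z,k=None):
    p,d=ray(c,px,k); return p+d*((z-p[2])/d[:,2])[:,None]
def proj(c,P,k=None):
    k=k or bot.calibration(c); M=R.from_quat(k["orientation"]).as_matrix()
    pc=(np.float64(P).reshape(-1,3)-k["position"])@M
    return cv2.projectPoints(pc,np.zeros(3),np.zeros(3),k["K"],k["dist_coeffs"])[0][:,0]
def mask(q,c,i=0):
    return bot.outline_of(q,c)[i]["pixels"].astype(np.uint8)
def rectz(m,z,c,k=None):
    ct=max(cv2.findContours(m,0,1)[0],key=cv2.contourArea)[:,0]
    w=onz(c,ct,z,k)[:,:2]*1000
    (x,y),s,a=cv2.minAreaRect(w.astype(np.float32)); return np.round([x,y,*s,a],1)
E
python3 - <<'E'
from h import *
for c in("scene","side"):
    bot.camera(c)
    print(c,"tile",rectz(mask("tile",c),.022,c))
    print("board",rectz(mask("board",c),.018,c))
    for q in("left_tile","dropper_yellow"):
        for d in bot.outline_of(q,c):
            l,t,w,h=d["rect"]; print(q,d["conf"],d["rect"],onz(c,[[l+w/2,t+h]],.018).round(3))
# board strip/tiles: picked bottom pts of panels in scene
print(onz("scene",[[247,326],[280,319],[368,303],[406,294],[233,310],[237,357],[421,327],[405,282]],.018).round(3))
im=cv2.imread("pics/scene0.png")
cv2.imwrite("pics/crop1.png",cv2.resize(im[250:370,220:430],None,fx=3.8,fy=3.8,interpolation=cv2.INTER_CUBIC))
E
```

```text
scene tile [503.3 193.6  70.  106.8  55.9]
board [ 576.3 -256.7  109.   332.9   67.9]
dropper_yellow 0.71 [258.2, 162.1, 15.4, 27.9] [[0.68  0.087 0.018]]
side tile [504.7 192.8  66.9 116.7  57.4]
board [ 583.5 -242.   125.6  360.8   68.5]
left_tile 0.66 [347.8, 166.5, 22.1, 44.3] [[ 0.47  -0.191  0.018]]
dropper_yellow 0.61 [194.9, 226.4, 16.9, 30.6] [[0.674 0.163 0.018]]
[[ 0.45  -0.189  0.018]
 [ 0.506 -0.211  0.018]
 [ 0.661 -0.276  0.018]
 [ 0.734 -0.302  0.018]
 [ 0.446 -0.148  0.018]
 [ 0.405 -0.228  0.018]
 [ 0.704 -0.363  0.018]
 [ 0.753 -0.282  0.018]]
```

View pics/crop1.png

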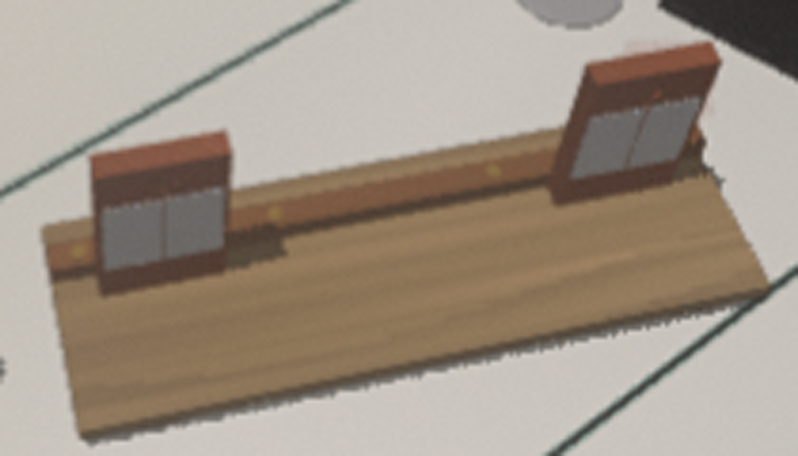

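The crop shows the front foot corners of the standing tiles at crop pixels (103,294), (224,271), (556,201) and (683,178). The strip/board line is visible between them.

Run:
```python
from h import *
s=np.array
cr=s([[103,294],[224,271],[556,201],[683,178],[231,247],[552,187],[88,433],[768,288]])/3.8+[219.5,249.5]
P=onz("scene",cr,.018)*1000; print(P.round(1))
az=lambda v:np.degrees(np.arctan2(v[1],v[0])).round(1)
print("az",az(P[3]-P[0]),az(P[5]-P[4]),az(P[7]-P[6]),"len",[np.linalg.norm(P[i]-P[j]).round(1) for i,j in((0,1),(2,3),(0,3),(6,7))])
print("side check",proj("side",P/1000).round(0).tolist())
def tri(a,b):
    p,d=ray("scene",[a]);q,e=ray("side",[b]);d=d[0];e=e[0]
    t=np.linalg.lstsq(np.c_[d,-e],q-p,rcond=None)[0];A=p+t[0]*d;B=q+t[1]*e;return ((A+B)/2).round(3),np.linalg.norm(A-B).round(3)
print(tri([147,187],[378,152]),tri([130,232],[392,195]),tri([263,174],[204,242]))
im=cv2.imread("pics/side0.png")
a=cv2.resize(im[120:220,260:400],None,fx=5,fy=4,interpolation=2)
cv2.imwrite("pics/crop2.png",cv2.resize(im[110:310,230:510],None,fx=2.8,fy=2.8,interpolation=2))
```

```text
[[ 448.2 -190.4   18. ]
 [ 501.8 -212.5   18. ]
 [ 658.3 -272.6   18. ]
 [ 719.6 -298.1   18. ]
 [ 511.9 -204.    18. ]
 [ 662.3 -265.7   18. ]
 [ 407.2 -242.6   18. ]
 [ 707.1 -361.6   18. ]]
az -21.6 -22.3 -21.7 len [np.float64(58.0), np.float64(66.4), np.float64(292.0), np.float64(322.6)]
side check [[367.0, 213.0], [350.0, 205.0], [305.0, 187.0], [290.0, 181.0], [345.0, 206.0], [302.0, 188.0], [390.0, 208.0], [303.0, 175.0]]
(array([ 0.38 , -0.004,  0.237]), np.float64(0.017)) (array([0.34 , 0.003, 0.157]), np.float64(0.003)) (array([0.699, 0.127, 0.03 ]), np.float64(0.001))
```

View pics/crop2.png

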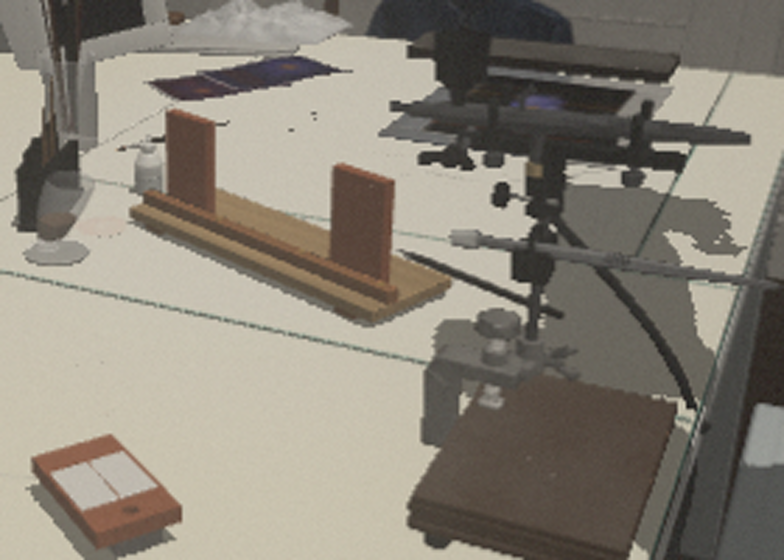

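Side view: the tile lies with its hole end to the lower right, at (130,510) in the crop, i.e. towards the robot. The stand and airbrush end near x 0.38, y 0, about 0.25 m high. Next I plan the move to above the tile.

```bash
cat >> h.py <<'E'
def tile_tool(azx,a,mode):
    # tool orientation: pick: tile x at azimuth azx, glazed up; place: tile x up, board x azimuth azx ; a = lean deg
    c,s=np.cos(np.radians(azx)),np.sin(np.radians(azx))
    if mode=="pick": x=np.array([c,s,0]);z=np.array([0,0,1.])
    else: x=np.array([0,0,1.]);z=-np.array([c,s,0])
    y=np.cross(z,x); T=np.c_[x,y,z]
    a=np.radians(a); d=-(np.cos(a)*z+np.sin(a)*x); ty=-y
    return R.from_matrix(np.c_[np.cross(ty,d),ty,d]),T
def rows(way,g,p=None,q=None):
    """way: list of (pos mm, Rotation, nrows) -> prints delta rows from the current pose"""
    o=bot.get_obs(); p=o["eef_pos"]*1000 if p is None else np.array(p,float); q=R.from_quat(o["tool_rot"]) if q is None else q
    out=[]
    for P,Q,n in way:
        P=np.array(P,float)
        for i in range(n):
            st=(P-p)/(n-i); rv=(q.inv()*Q).as_rotvec()/(n-i)
            t=q.inv().apply(st).round(1); r=np.degrees(rv).round(2)
            out.append([g,*t.tolist(),*r.tolist()])
            p=p+q.apply(t); q=q*R.from_rotvec(np.radians(r))
    a=np.abs(np.array(out)); print("max",a[:,1:4].max(),np.linalg.norm(a[:,1:4],axis=1).max(),np.linalg.norm(a[:,4:],axis=1).max())
    for i in range(0,len(out),10): print(str(out[i:i+10]).replace(" ",""))
    return p,q
E
python3 - <<'E'
from h import *
k=bot.calibration("wrist");o=bot.get_obs();q=R.from_quat(o["tool_rot"])
print(q.inv().apply(k["position"]-o["eef_pos"]).round(3),(q.inv()*R.from_quat(k["orientation"])).as_matrix().round(2),k["K"][0,0])
Q,_=tile_tool(146,0,"pick")
print(Q.as_matrix().round(2),q.as_matrix().round(2))
rows([([400,-380,330],q,8),([500,-100,330],Q,12),([480,200,250],Q,10)],1)
E
```

```text
[ 0.073 -0.002 -0.173] [[-0.   -0.96 -0.28]
 [ 1.   -0.    0.  ]
 [-0.   -0.28  0.96]] 293.9907528546003
[[-0.83  0.56 -0.  ]
 [ 0.56  0.83  0.  ]
 [ 0.   -0.   -1.  ]] [[ 0.96  0.27  0.  ]
 [ 0.27 -0.96  0.  ]
 [ 0.    0.   -1.  ]]
max 35.1 38.8240904594042 10.84
[[1,35.1,-3.1,-16.3,0.0,0.0,0.0],[1,35.0,-3.1,-16.3,0.0,0.0,0.0],[1,35.1,-3.1,-16.3,0.0,0.0,0.0],[1,35.0,-3.1,-16.4,0.0,0.0,0.0],[1,35.1,-3.1,-16.3,0.0,0.0,0.0],[1,35.0,-3.1,-16.4,0.0,0.0,0.0],[1,35.1,-3.1,-16.3,0.0,0.0,0.0],[1,35.0,-3.2,-16.4,0.0,0.0,0.0],[1,14.4,-20.2,0.0,0.0,-0.0,-10.84],[1,17.9,-17.1,0.0,0.0,-0.0,-10.84]]
[[1,20.8,-13.4,0.0,0.0,-0.0,-10.84],[1,23.0,-9.2,0.0,0.0,-0.0,-10.84],[1,24.3,-4.7,0.0,0.0,0.0,-10.84],[1,24.8,-0.1,0.0,0.0,0.0,-10.84],[1,24.4,4.6,0.0,0.0,0.0,-10.84],[1,23.1,9.1,0.0,0.0,0.0,-10.84],[1,20.9,13.2,0.0,0.0,0.0,-10.84],[1,18.1,16.9,0.0,0.0,0.0,-10.84],[1,14.6,20.1,0.0,0.0,0.0,-10.84],[1,10.5,22.4,0.0,0.0,0.0,-10.84]]
[[1,18.4,23.7,8.0,0.0,0.0,-0.0],[1,18.4,23.8,8.0,0.0,0.0,-0.0],[1,18.4,23.7,8.0,0.0,0.0,-0.0],[1,18.4,23.8,8.0,0.0,0.0,-0.0],[1,18.5,23.7,8.0,0.0,0.0,-0.0],[1,18.4,23.8,8.0,0.0,0.0,-0.0],[1,18.5,23.7,8.0,0.0,0.0,-0.0],[1,18.4,23.8,8.0,0.0,0.0,-0.0],[1,18.5,23.7,8.0,0.0,0.0,-0.0],[1,18.4,23.8,8.0,0.0,0.0,-0.0]]
```

Run:
```python
from h import *
o=bot.get_obs();q=R.from_quat(o["tool_rot"]);Q,_=tile_tool(146,0,"pick")
M=q*R.from_euler('z',-28,True)
p,_=rows([([580,-270,270],M,14)],1)
```

```text
max 35.0 35.49239355129491 2.0
[[1,34.6,-5.8,-5.0,0.0,-0.0,-2.0],[1,34.7,-4.6,-5.1,0.0,0.0,-2.0],[1,34.9,-3.4,-5.0,0.0,0.0,-2.0],[1,35.0,-2.2,-5.1,0.0,-0.0,-2.0],[1,35.0,-0.9,-5.0,0.0,-0.0,-2.0],[1,35.0,0.3,-5.1,0.0,-0.0,-2.0],[1,35.0,1.5,-5.0,0.0,-0.0,-2.0],[1,34.9,2.7,-5.1,0.0,-0.0,-2.0],[1,34.8,3.9,-5.0,0.0,-0.0,-2.0],[1,34.7,5.2,-5.1,0.0,-0.0,-2.0]]
[[1,34.4,6.4,-5.0,0.0,-0.0,-2.0],[1,34.2,7.5,-5.1,0.0,-0.0,-2.0],[1,33.9,8.8,-5.0,0.0,-0.0,-2.0],[1,33.7,9.9,-5.1,0.0,-0.0,-2.0]]
```

>>> {"op": "move_arm", "data": {
  "deltas": [
    [1,34.6,-5.8,-5,0,0,-2],
    [1,34.7,-4.6,-5,0,0,-2],
    [1,34.9,-3.4,-5,0,0,-2],
    [1,35,-2.2,-5,0,0,-2],
    [1,35,-0.9,-5,0,0,-2],
    [1,35,0.3,-5,0,0,-2],
    [1,35,1.5,-5,0,0,-2],
    [1,34.9,2.7,-5,0,0,-2],
    [1,34.8,3.9,-5,0,0,-2],
    [1,34.7,5.2,-5,0,0,-2]
  ]
}}

```text
clock: 1.93
eef_pos: [0.4549, -0.3292, 0.2497]
tool_rot: [0.951, 0.309, 0.0, 0.0]
ft_force: [0.2, -0.7, -0.0]
grip_width: 0.0856
grasp_force: 0.0
```

>>> {"op": "move_arm", "data": {
  "deltas": [
    [1,34.4,6.4,-5,0,0,-2],
    [1,34.2,7.5,-5,0,0,-2],
    [1,33.9,8.8,-5,0,0,-2],
    [1,33.7,9.9,-5,0,0,-2],
    [1,0,0,0,0,0,0],
    [1,0,0,0,0,0,0]
  ]
}}

```text
clock: 2.43
eef_pos: [0.5815, -0.2686, 0.2679]
tool_rot: [0.927, 0.375, -0.001, -0.0]
ft_force: [-0.2, 0.2, -0.5]
grip_width: 0.0856
grasp_force: 0.0
```

Run:
```python
from h import *
import pickle
o=bot.get_obs();print(o["joint_pos"].round(2),o["eef_pos"].round(3))
k=bot.calibration("wrist");im=bot.camera("wrist")
cv2.imwrite("pics/w1.png",im);pickle.dump(k,open("w1.pkl","wb"))
G=np.array([.587,-.233,.018])
print(proj("wrist",[G],k).round(0))
for q in("left_tile","right_tile","board"):
    for d in bot.outline_of(q,"wrist"): print(q,d["conf"],d["rect"])
```

```text
[-0.43  0.54  0.62  1.65 -0.    1.94] [ 0.582 -0.269  0.268]
[[269. 152.]]
left_tile 0.91 [153.0, 181.9, 66.6, 39.6]
right_tile 0.74 [323.2, 104.2, 63.9, 37.0]
board 0.61 [159.5, 82.5, 234.0, 156.4]
board 0.18 [324.2, 105.0, 63.2, 36.0]
```

View pics/w1.png

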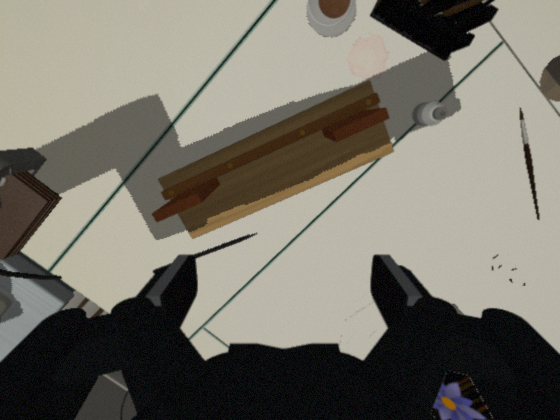

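The wrist view shows the board from (160,180) to (390,150), the left tile at (185,200), the right tile at (355,122), and the strip between them. The fingers are at the bottom. I'll enlarge it with the estimated gap frame overlaid.

Run:
```python
from h import *
import pickle
k=pickle.load(open("w1.pkl","rb"));im=cv2.imread("pics/w1.png")
S=3.0;x0,y0=145,70
c=cv2.resize(im[y0:y0+175,x0:x0+260],None,fx=S,fy=S,interpolation=2)
c=np.clip(c*1.6,0,255).astype(np.uint8)
G=np.array([.587,-.233,.018]);t=np.radians(68.2);bx=np.array([np.cos(t),np.sin(t),0]);by=np.array([-np.sin(t),np.cos(t),0]);z=np.array([0,0,1])
def L(A,B,col):
    p=(proj("wrist",[A,B],k)-[x0,y0]+.5)*S; cv2.line(c,*[tuple(map(int,v)) for v in p],col,1)
L(G-.15*by,G+.15*by,(0,255,0))
for sgn in(1,-1):
    H=G+sgn*.115*by
    for zz in(0,.1):
        q=[H+a*by+b*bx+zz*z for a,b in((-.03,0),(.03,0),(.03,-.012),(-.03,-.012))]
        for i in range(4): L(q[i],q[(i+1)%4],(255,255,0))
q=[G+a*by+b*bx for a,b in((-.165,-.0725),(.165,-.0725),(.165,.0325),(-.165,.0325))]
for i in range(4): L(q[i],q[(i+1)%4],(255,0,255))
L(G-.165*by+.012*z,G+.165*by+.012*z,(0,200,255))
cv2.imwrite("pics/w1c.png",c)
```

```text
(no output)
```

View pics/w1c.png

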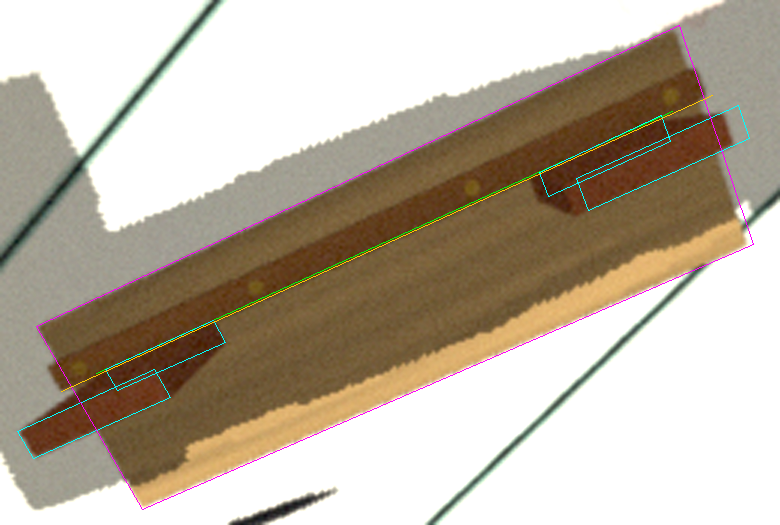

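The overlay fits to 1–2 mm: the strip line, the board outline and both tiles match. The gap is at about (586,-233), with board x at azimuth 68.2°. Now over to the tile.

Run:
```python
from h import *
o=bot.get_obs();q=R.from_quat(o["tool_rot"]);Q,_=tile_tool(146,0,"pick")
M=q*R.from_euler('z',-51,True)
p,_=rows([([575,-60,290],M,8),([570,150,220],Q,8)],1,p=[580,-270,270])
```

```text
max 26.2 27.721832551258224 6.400015624980927
[[1,17.7,-19.4,-2.5,-0.0,-0.0,-6.38],[1,19.8,-17.3,-2.5,-0.0,0.0,-6.37],[1,21.6,-15.0,-2.5,0.0,0.0,-6.38],[1,23.1,-12.5,-2.5,-0.0,0.0,-6.37],[1,24.3,-9.8,-2.5,-0.0,0.0,-6.37],[1,25.3,-7.1,-2.5,-0.0,0.0,-6.38],[1,25.9,-4.2,-2.5,-0.0,0.0,-6.37],[1,26.2,-1.4,-2.5,-0.0,0.0,-6.38],[1,26.2,1.6,8.7,-0.0,-0.0,-6.4],[1,25.9,4.5,8.8,-0.0,-0.0,-6.4]]
[[1,25.2,7.4,8.7,-0.0,-0.0,-6.4],[1,24.2,10.1,8.8,-0.0,-0.0,-6.4],[1,23.0,12.7,8.7,-0.0,-0.0,-6.39],[1,21.4,15.2,8.8,-0.01,-0.0,-6.4],[1,19.5,17.5,8.7,-0.0,-0.0,-6.39],[1,17.5,19.6,8.8,-0.01,-0.01,-6.4]]
```

>>> {"op": "move_arm", "data": {
  "deltas": [
    [1,17.7,-19.4,-2.5,0,0,-6.4],
    [1,19.8,-17.3,-2.5,0,0,-6.4],
    [1,21.6,-15,-2.5,0,0,-6.4],
    [1,23.1,-12.5,-2.5,0,0,-6.4],
    [1,24.3,-9.8,-2.5,0,0,-6.4],
    [1,25.3,-7.1,-2.5,0,0,-6.4],
    [1,25.9,-4.2,-2.5,0,0,-6.4],
    [1,26.2,-1.4,-2.5,0,0,-6.4],
    [1,26.2,1.6,8.7,0,0,-6.4],
    [1,25.9,4.5,8.8,0,0,-6.4]
  ]
}}

```text
clock: 3.47
eef_pos: [0.5724, -0.0076, 0.2733]
tool_rot: [0.587, 0.809, 0.001, 0.001]
ft_force: [-0.1, -0.0, 0.5]
grip_width: 0.0852
grasp_force: 0.0
```

>>> {"op": "move_arm", "data": {
  "deltas": [
    [1,25.2,7.4,8.7,0,0,-6.4],
    [1,24.2,10.1,8.8,0,0,-6.4],
    [1,23,12.7,8.7,0,0,-6.4],
    [1,21.4,15.2,8.8,0,0,-6.4],
    [1,19.5,17.5,8.7,0,0,-6.4],
    [1,17.5,19.6,8.8,0,0,-6.4],
    [1,0,0,0,0,0,0],
    [1,0,0,0,0,0,0]
  ]
}}

```text
clock: 4.13
eef_pos: [0.5673, 0.1498, 0.2191]
tool_rot: [0.29, 0.957, -0.0, -0.0]
ft_force: [0.2, 0.1, 0.6]
grip_width: 0.0855
grasp_force: 0.0
```

Run:
```python
from h import *
import pickle
o=bot.get_obs();print(o["joint_pos"].round(2),o["eef_pos"].round(3))
k=bot.calibration("wrist");im=bot.camera("wrist")
pickle.dump(k,open("w2.pkl","wb"))
m=mask("tile","wrist");bar=bot.outline_of("bar","wrist")
# tile top face at z=28; side walls visible too
print(rectz(m,.028,"wrist",k),[ (d["conf"],d["rect"]) for d in bar])
ct=max(cv2.findContours(m,0,1)[0],key=cv2.contourArea)
print(cv2.approxPolyDP(ct,4,True)[:,0].tolist())
# white glaze panel
hsv=cv2.cvtColor(im,cv2.COLOR_BGR2HSV); w=((m>0)&(hsv[...,1]<70)).astype(np.uint8)
w=cv2.morphologyEx(w,cv2.MORPH_CLOSE,np.ones((5,5)));w=cv2.morphologyEx(w,cv2.MORPH_OPEN,np.ones((5,5)))
print("panel",rectz(w,.028,"wrist",k))
l,t,ww,h=cv2.boundingRect(m);x0,y0=l-25,t-25
c=im[y0:t+h+25,x0:l+ww+25].copy();S=min(780/c.shape[1],580/c.shape[0]);c=cv2.resize(c,None,fx=S,fy=S,interpolation=2)
cx,cy,a,b,ang=rectz(m,.028,"wrist",k)
for az0,col in((146,(0,255,0)),):
  u=np.radians(az0);e=np.array([np.cos(u),np.sin(u),0]);f=np.array([-np.sin(u),np.cos(u),0]);C=np.array([cx,cy,28])/1000
  q=(proj("wrist",[C+s*.05*e+r*.03*f for s,r in((1,1),(1,-1),(-1,-1),(-1,1))],k)-[x0,y0]+.5)*S
  cv2.polylines(c,[q.astype(np.int32)],True,col,1)
cv2.imwrite("pics/w2c.png",c)
```

```text
[ 0.26  0.41  0.3   1.46 -0.    0.85] [0.567 0.15  0.219]
[506.3 194.2  61.8  99.8  56.9] [(0.42, [283.4, 78.0, 5.9, 11.5])]
[[258, 71], [261, 157], [309, 157], [310, 72]]
panel [506.8 193.7  61.6  49.8  56.3]
```

View pics/w2c.png

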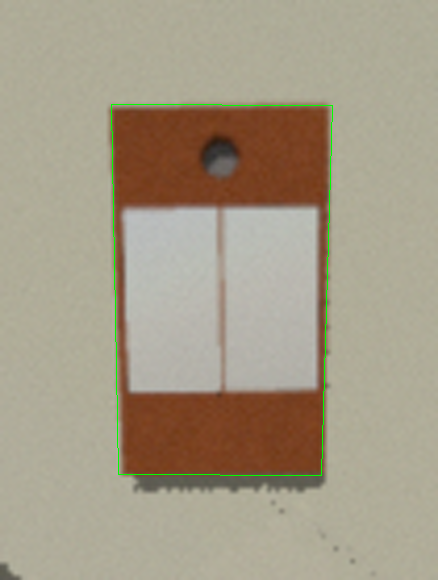

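The tile outline fits exactly: centre (506,194), azimuth 146.4°, hole at the top of the picture (crop (219,155)). Next is a grasp leaned 35° towards the hole end.

Run:
```python
from h import *
Q,_=tile_tool(146.4,35,"pick");d=Q.apply([0,0,1]);T=np.array([503,196,16.])
rows([(T-110*d,Q,8),(T-60*d,Q,3),(T,Q,6)],1)
```

```text
max 22.7 23.024334952393303 4.370194503680586
[[1,18.0,0.3,14.2,-0.0,-4.37,-0.03],[1,19.0,0.4,12.8,-0.01,-4.37,-0.03],[1,20.0,0.4,11.4,-0.0,-4.37,-0.03],[1,20.8,0.4,9.8,-0.01,-4.37,-0.03],[1,21.4,0.4,8.2,-0.0,-4.36,-0.03],[1,22.0,0.4,6.5,-0.01,-4.37,-0.03],[1,22.5,0.3,4.8,-0.0,-4.36,-0.03],[1,22.7,0.4,3.1,-0.01,-4.37,-0.04],[1,0.0,-0.0,16.7,0.0,0.0,0.0],[1,0.0,-0.0,16.7,0.0,0.0,0.0]]
[[1,0.0,-0.0,16.6,0.0,0.0,0.0],[1,0.0,-0.0,10.0,0.0,0.0,0.0],[1,0.0,-0.0,10.0,0.0,0.0,0.0],[1,0.0,-0.0,10.0,0.0,0.0,0.0],[1,0.0,-0.0,10.0,0.0,0.0,0.0],[1,0.0,-0.0,10.0,0.0,0.0,0.0],[1,0.0,-0.0,10.0,0.0,0.0,0.0]]
```

>>> {"op": "move_arm", "data": {
  "deltas": [
    [1,18,0.3,14.2,0,-4.37,0],
    [1,19,0.4,12.8,0,-4.37,0],
    [1,20,0.4,11.4,0,-4.37,0],
    [1,20.8,0.4,9.8,0,-4.37,0],
    [1,21.4,0.4,8.2,0,-4.37,0],
    [1,22,0.4,6.5,0,-4.37,0],
    [1,22.5,0.3,4.8,0,-4.37,0],
    [1,22.7,0.4,3.1,0,-4.37,0],
    [1,0,0,16,0,0,0],
    [1,0,0,16,0,0,0]
  ]
}}

```text
clock: 5.12
eef_pos: [0.4639, 0.2238, 0.0786]
tool_rot: [0.274, 0.914, -0.086, 0.288]
ft_force: [0.3, 0.8, 0.3]
grip_width: 0.0852
grasp_force: 0.0
```

>>> {"op": "move_arm", "data": {
  "deltas": [
    [1,0,0,10,0,0,0],
    [1,0,0,0,0,0,0]
  ]
}}

```text
clock: 5.28
eef_pos: [0.4699, 0.2171, 0.0699]
tool_rot: [0.277, 0.913, -0.088, 0.287]
ft_force: [-0.4, -0.2, 0.6]
grip_width: 0.0852
grasp_force: 0.0
```

Run:
```python
from h import *
o=bot.get_obs();print(o["joint_pos"].round(2),o["eef_pos"].round(4),o["ft_force"].round(1))
Q,_=tile_tool(146.4,35,"pick");d=Q.apply([0,0,1]);T=np.array([503,196,16.])
print(np.degrees((R.from_quat(o["tool_rot"]).inv()*Q).as_rotvec()))
rows([(T,Q,6)],1)
```

```text
[ 0.81  0.31 -0.46  0.69 -0.6   1.36] [0.4699 0.2171 0.0699] [-0.4 -0.2  0.6]
[-0.21555837 -0.06668999 -0.13134422]
max 11.2 11.20580206857144 0.048989794855663564
[[1,-0.2,0.2,11.1,-0.04,-0.01,-0.02],[1,-0.2,0.2,11.1,-0.04,-0.01,-0.02],[1,-0.2,0.1,11.1,-0.03,-0.01,-0.02],[1,-0.2,0.1,11.1,-0.04,-0.01,-0.02],[1,-0.2,0.1,11.1,-0.03,-0.01,-0.03],[1,-0.3,0.2,11.2,-0.04,-0.02,-0.02]]
```

>>> {"op": "move_arm", "data": {
  "deltas": [
    [1,-0.2,0.2,15,0,0,0],
    [1,-0.2,0.2,15,0,0,0],
    [1,-0.2,0.1,12,0,0,0],
    [1,-0.2,0.1,10,0,0,0],
    [1,-0.2,0.1,8,0,0,0],
    [1,-0.3,0.2,6.5,0,0,0],
    [1,0,0,0,0,0,0],
    [1,0,0,0,0,0,0]
  ]
}}

```text
clock: 5.95
eef_pos: [0.5034, 0.1976, 0.0175]
tool_rot: [0.277, 0.913, -0.087, 0.287]
ft_force: [0.0, 1.3, -1.0]
grip_width: 0.0856
grasp_force: 0.0
```

Well placed with no contact, so I close the gripper.

>>> {"op": "move_arm", "data": {
  "deltas": [
    [0,0,0,0,0,0,0],
    [0,0,0,0,0,0,0],
    [0,0,0,0,0,0,0],
    [0,0,0,0,0,0,0],
    [0,0,0,0,0,0,0],
    [0,0,0,0,0,0,0],
    [0,0,0,0,0,0,0],
    [0,0,0,0,0,0,0]
  ]
}}

```text
clock: 6.62
eef_pos: [0.5031, 0.1981, 0.0172]
tool_rot: [0.276, 0.913, -0.087, 0.287]
ft_force: [-0.7, 0.6, -0.2]
grip_width: 0.0001
grasp_force: 0.0
```

Run:
```python
from h import *
ims=[]
for c,(x,y) in(("side",(200,215)),("wrist",(140,30)),("scene",(110,130))):
    im=bot.camera(c); cv2.imwrite(f"pics/m_{c}.png",im)
    w,h=(280,300) if c=="wrist" else (140,150)
    ims.append(cv2.resize(im[y:y+h,x:x+w],(266,285),interpolation=2))
    for d in bot.outline_of("tile",c): print(c,d["conf"],d["rect"])
cv2.imwrite("pics/m.png",cv2.resize(np.hstack(ims),(798,285*1)))
```

```text
side 0.69 [240.9, 269.7, 54.4, 35.5]
wrist 0.93 [214.2, 183.2, 121.0, 104.1]
scene 0.97 [157.2, 182.0, 44.7, 21.5]
```

View pics/m.png

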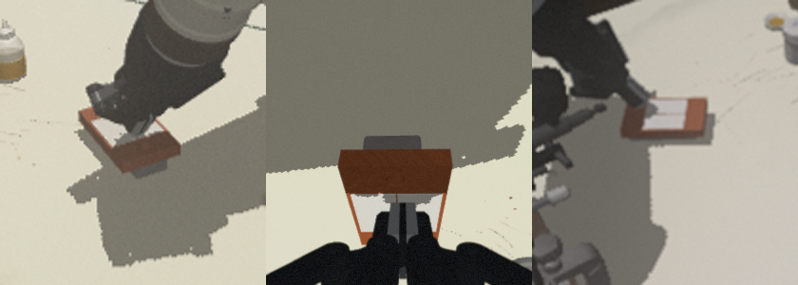

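Run:
```python
from h import *
o=bot.get_obs();q=R.from_quat(o["tool_rot"]);p=o["eef_pos"];print(bot.tip_reach,p)
ims=[]
_,T=tile_tool(146.4,0,"pick")
for c,(x,y,w,h) in(("side",(225,245,90,90)),("wrist",(190,160,180,180)),("scene",(130,150,90,90))):
    im=cv2.imread(f"pics/m_{c}.png");S=390/w
    s=cv2.resize(im[y:y+h,x:x+w],None,fx=S,fy=S,interpolation=2)
    C=np.array([.506,.194,0])
    for z,col in((.016,(255,0,0)),(.028,(0,255,0))):
        P=[C+T@[a,b,0]+[0,0,z] for a,b in((.05,.03),(.05,-.03),(-.05,-.03),(-.05,.03))]
        cv2.polylines(s,[((proj(c,P)-[x,y]+.5)*S).astype(np.int32)],True,col,1)
    for v,col in((0,(0,0,255)),(.008,(255,0,255)),(-.011,(0,255,255))):
        u=((proj(c,[p+q.apply([0,0,v])])[0]-[x,y]+.5)*S).astype(int);cv2.circle(s,tuple(map(int,u)),4,col,-1)
    ims.append(s)
cv2.imwrite("pics/m2.png",cv2.resize(np.hstack(ims[:2]),(780,390)))
```

```text
0.008 [0.50319408 0.19799573 0.01721556]
```

View pics/m2.png

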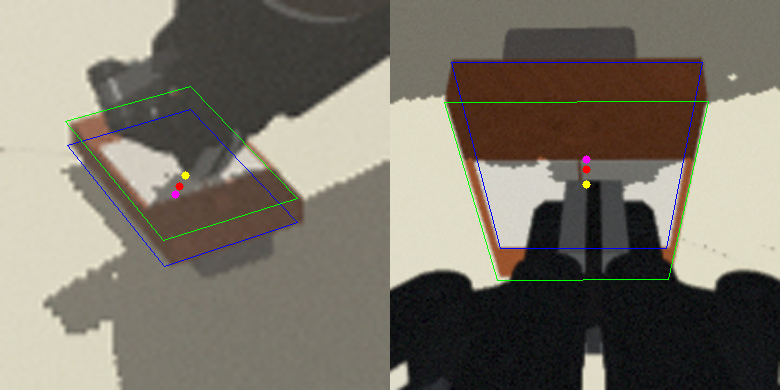

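Run:
```python
from h import *
import pickle
k=pickle.load(open("w1.pkl","rb"))
P=np.array([.5815,-.2686,.2679]);q=R.from_quat([.927,.375,-.001,0])
for z in(-30,-20,-11,-5,0,8):
    print(z,proj("wrist",[P+q.apply([x/1000,s*.0426,z/1000]) for s in(1,-1) for x in(11,-11)],k).round(0).tolist())
im=bot.camera("wrist");cv2.imwrite("pics/m3.png",cv2.resize(im[150:350,180:380],(600,600),interpolation=2))
```

```text
-30 [[365.0, 243.0], [362.0, 280.0], [204.0, 243.0], [207.0, 280.0]]
-20 [[361.0, 236.0], [358.0, 271.0], [208.0, 236.0], [211.0, 271.0]]
-11 [[357.0, 230.0], [354.0, 264.0], [212.0, 230.0], [215.0, 264.0]]
-5 [[354.0, 226.0], [352.0, 259.0], [214.0, 226.0], [217.0, 259.0]]
0 [[353.0, 224.0], [350.0, 256.0], [216.0, 224.0], [218.0, 256.0]]
8 [[350.0, 219.0], [348.0, 250.0], [219.0, 219.0], [221.0, 250.0]]
```

View pics/m3.png

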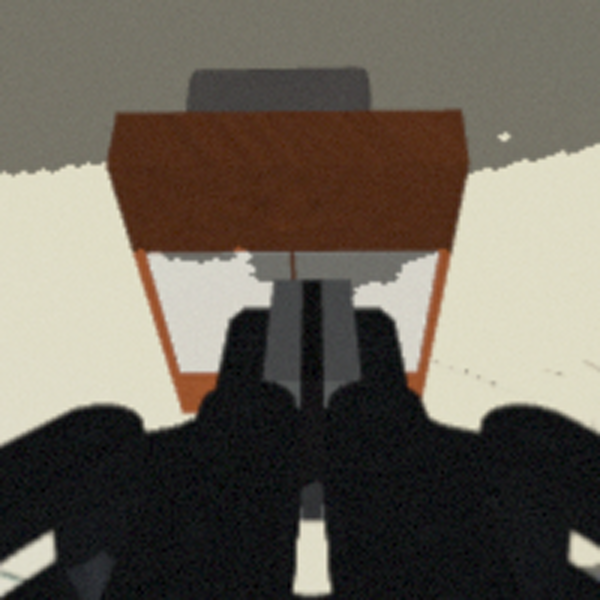

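I've used all 10 picture views, so from here I work from numbers. The last crop shows the shut fingers lying over the glazed panel with their tips at wrist row 243. That means they closed above the tile, so the tips must be shorter than assumed. I'll back off and measure the tip position along the tool axis in the fixed cameras.

>>> {"op": "move_arm", "data": {
  "deltas": [
    [0,0,0,-20,0,0,0],
    [0,0,0,-30,0,0,0],
    [0,0,0,-30,0,0,0],
    [0,0,0,0,0,0,0],
    [0,0,0,0,0,0,0]
  ]
}}

```text
clock: 7.38
eef_pos: [0.4657, 0.2251, 0.0843]
tool_rot: [0.276, 0.913, -0.085, 0.288]
ft_force: [-0.2, -0.6, -0.1]
grip_width: -0.0
grasp_force: 0.0
```

Run:
```python
from h import *
o=bot.get_obs();q=R.from_quat(o["tool_rot"]);p=o["eef_pos"];print(p,o["grip_width"])
t=np.arange(-90,31,5)
for c in("side","scene"):
    bg=cv2.cvtColor(cv2.imread(f"pics/{c}0.png"),6).astype(int);im=cv2.cvtColor(bot.camera(c),6).astype(int)
    for x in(0,11,-11):
        u=proj(c,[p+q.apply([x/1000,0,v/1000]) for v in t]).round().astype(int)
        print(c,x);print([(int(v),int(im[b,a]),int(bg[b,a])) for v,(a,b) in zip(t,u)])
bot.camera("wrist")
for d in bot.outline_of("tile","wrist"): print(d["conf"],d["rect"]); print(rectz(d["pixels"].astype(np.uint8),.028,"wrist"))
```

```text
[0.46568513 0.22514866 0.08432206] -2.9538795470606192e-05
side 0
[(-90, 61, 194), (-85, 65, 195), (-80, 64, 193), (-75, 64, 193), (-70, 67, 191), (-65, 64, 195), (-60, 64, 194), (-55, 66, 196), (-50, 66, 197), (-45, 67, 195), (-40, 69, 194), (-35, 66, 195), (-30, 66, 196), (-25, 68, 193), (-20, 84, 192), (-15, 208, 192), (-10, 211, 197), (-5, 212, 190), (0, 212, 195), (5, 209, 194), (10, 127, 118), (15, 199, 184), (20, 202, 187), (25, 203, 186), (30, 201, 187)]
side 11
[(-90, 62, 193), (-85, 63, 193), (-80, 64, 191), (-75, 71, 194), (-70, 66, 196), (-65, 68, 194), (-60, 75, 194), (-55, 77, 190), (-50, 87, 193), (-45, 73, 193), (-40, 71, 195), (-35, 75, 194), (-30, 207, 194), (-25, 210, 191), (-20, 209, 194), (-15, 210, 193), (-10, 212, 196), (-5, 209, 193), (0, 130, 119), (5, 200, 180), (10, 200, 186), (15, 202, 185), (20, 201, 186), (25, 203, 187), (30, 202, 185)]
side -11
[(-90, 64, 193), (-85, 67, 192), (-80, 65, 195), (-75, 65, 195), (-70, 62, 193), (-65, 67, 196), (-60, 66, 194), (-55, 65, 193), (-50, 68, 195), (-45, 67, 196), (-40, 66, 193), (-35, 62, 194), (-30, 69, 195), (-2
[... 788 characters left out ...]
5, 50, 188), (-30, 117, 187), (-25, 188, 188), (-20, 188, 188), (-15, 189, 188), (-10, 188, 189), (-5, 188, 188), (0, 189, 189), (5, 190, 188), (10, 188, 188), (15, 171, 190), (20, 106, 188), (25, 108, 189), (30, 108, 189)]
scene -11
[(-90, 44, 47), (-85, 42, 69), (-80, 43, 187), (-75, 43, 185), (-70, 66, 187), (-65, 67, 185), (-60, 68, 187), (-55, 71, 186), (-50, 69, 182), (-45, 68, 180), (-40, 74, 183), (-35, 156, 185), (-30, 186, 185), (-25, 188, 189), (-20, 189, 188), (-15, 189, 187), (-10, 188, 188), (-5, 188, 188), (0, 189, 187), (5, 188, 190), (10, 189, 188), (15, 190, 190), (20, 191, 189), (25, 191, 189), (30, 189, 189)]
0.91 [242.2, 161.3, 75.9, 81.5]
[498.3 198.4  59.3 109.4  56.9]
```

The shut fingertips really sit about 27 mm behind the reported TCP (nominally 8 mm ahead). Side, scene and wrist agree on this and the lateral position is fine. So the hand must go about 35 mm deeper than nominal. I'll re-open, go down in stages and check force.

Run:
```python
from h import *
Q,_=tile_tool(146.4,35,"pick");d=Q.apply([0,0,1]);T=np.array([521.7,183.7,-16.])
rows([(T-45*d,Q,5),(T-15*d,Q,4),(T,Q,4)],1)
```

```text
max 14.9 14.900671125825173 0.044721359549995794
[[1,-0.1,-0.1,14.9,-0.03,-0.01,-0.01],[1,-0.1,-0.1,14.9,-0.04,-0.01,-0.0],[1,-0.1,-0.1,14.9,-0.03,-0.01,-0.01],[1,-0.1,-0.1,14.9,-0.04,-0.02,-0.0],[1,-0.1,-0.1,14.9,-0.03,-0.01,-0.01],[1,-0.0,0.0,7.5,-0.0,-0.0,0.0],[1,-0.0,0.0,7.5,-0.0,-0.0,0.0],[1,-0.0,0.0,7.5,-0.0,-0.0,0.0],[1,-0.0,0.0,7.5,-0.0,-0.0,0.0],[1,-0.0,0.0,3.8,-0.0,-0.0,0.0]]
[[1,-0.0,0.0,3.7,-0.0,-0.0,0.0],[1,-0.0,0.0,3.8,-0.0,-0.0,0.0],[1,-0.0,0.0,3.7,-0.0,-0.0,0.0]]
```

>>> {"op": "move_arm", "data": {
  "deltas": [
    [1,0,0,0,0,0,0],
    [1,0,0,0,0,0,0],
    [1,0,0,0,0,0,0],
    [1,0,0,0,0,0,0],
    [1,-0.1,-0.1,14.9,0,0,0],
    [1,-0.1,-0.1,14.9,0,0,0],
    [1,-0.1,-0.1,14.9,0,0,0],
    [1,-0.1,-0.1,14.9,0,0,0],
    [1,-0.1,-0.1,14.9,0,0,0],
    [1,0,0,0,0,0,0]
  ]
}}

```text
clock: 8.42
eef_pos: [0.4999, 0.1971, 0.0198]
tool_rot: [0.277, 0.913, -0.089, 0.286]
ft_force: [-0.4, 0.1, 0.3]
grip_width: 0.0855
grasp_force: 0.0
```

>>> {"op": "move_arm", "data": {
  "deltas": [
    [1,0,0,7.5,0,0,0],
    [1,0,0,7.5,0,0,0],
    [1,0,0,7.5,0,0,0],
    [1,0,0,5,0,0,0],
    [1,0,0,0,0,0,0],
    [1,0,0,0,0,0,0]
  ]
}}

```text
clock: 8.92
eef_pos: [0.5136, 0.1901, -0.0007]
tool_rot: [0.276, 0.913, -0.087, 0.287]
ft_force: [0.0, -0.6, 0.6]
grip_width: 0.0853
grasp_force: 0.0
```

>>> {"op": "move_arm", "data": {
  "deltas": [
    [1,0,-0.5,5,0,0,0],
    [1,0,-0.5,5,0,0,0],
    [1,0,0,4,0,0,0],
    [1,0,0,0,0,0,0]
  ]
}}

```text
clock: 9.25
eef_pos: [0.5197, 0.1845, -0.0127]
tool_rot: [0.276, 0.913, -0.088, 0.287]
ft_force: [0.4, 0.3, -0.9]
grip_width: 0.0853
grasp_force: 0.0
```

>>> {"op": "move_arm", "data": {
  "deltas": [
    [1,0,0,2,0,0,0],
    [1,0,0,1,0,0,0],
    [1,0,0,0,0,0,0]
  ]
}}

```text
clock: 9.5
eef_pos: [0.5213, 0.184, -0.0146]
tool_rot: [0.276, 0.913, -0.087, 0.287]
ft_force: [-0.1, -0.3, -0.3]
grip_width: 0.0853
grasp_force: 0.0
```

>>> {"op": "move_arm", "data": {
  "deltas": [
    [0,0,0,0,0,0,0],
    [0,0,0,0,0,0,0],
    [0,0,0,0,0,0,0],
    [0,0,0,0,0,0,0],
    [0,0,0,0,0,0,0],
    [0,0,0,0,0,0,0]
  ]
}}

```text
clock: 10.0
eef_pos: [0.5213, 0.1843, -0.014]
tool_rot: [0.276, 0.913, -0.087, 0.288]
ft_force: [-3.1, -0.5, 5.4]
grip_width: 0.0584
grasp_force: 65.2
```

Gripped: 65 N at 58 mm. Lift straight up.

Run:
```python
from h import *
o=bot.get_obs();q=R.from_quat(o["tool_rot"]);p=o["eef_pos"]*1000
rows([(p+[0,0,8],q,3),(p+[0,0,100],q,6)],0)
```

```text
max 12.6 15.368799562750501 0.0
[[0,-1.5,0.0,-2.2,0.0,0.0,0.0],[0,-1.5,0.0,-2.2,0.0,0.0,0.0],[0,-1.6,0.0,-2.2,0.0,0.0,0.0],[0,-8.8,0.0,-12.6,0.0,0.0,0.0],[0,-8.8,0.0,-12.5,0.0,0.0,0.0],[0,-8.8,0.0,-12.6,0.0,0.0,0.0],[0,-8.8,0.0,-12.5,0.0,0.0,0.0],[0,-8.8,0.0,-12.6,0.0,0.0,0.0],[0,-8.7,0.0,-12.5,0.0,0.0,0.0]]
```

>>> {"op": "move_arm", "data": {
  "deltas": [
    [0,-1.5,0,-2.2,0,0,0],
    [0,-1.5,0,-2.2,0,0,0],
    [0,-1.6,0,-2.2,0,0,0],
    [0,-8.8,0,-12.6,0,0,0],
    [0,-8.8,0,-12.5,0,0,0],
    [0,-8.8,0,-12.6,0,0,0],
    [0,-8.8,0,-12.5,0,0,0],
    [0,-8.8,0,-12.6,0,0,0],
    [0,-8.7,0,-12.5,0,0,0],
    [0,0,0,0,0,0,0]
  ]
}}

```text
clock: 10.83
eef_pos: [0.5232, 0.1853, 0.0887]
tool_rot: [0.277, 0.912, -0.085, 0.289]
ft_force: [1.1, 1.0, -1.3]
grip_width: 0.0582
grasp_force: 65.0
```

```bash
cat >> h.py <<'E'
def Tworld(v,o):
    # v: tile pose in tool frame (pos mm, rotvec deg)
    q=R.from_quat(o["tool_rot"]); return o["eef_pos"]*1000+q.apply(v[:3]),q*R.from_rotvec(np.radians(v[3:]))
def hand_fit(v0,views,fixed=None):
    """views: list of (cam,k,mask,o). Chamfer fit of box silhouette to mask contours"""
    from scipy.optimize import least_squares
    box=np.array([[a,b,c] for a in(-50,50) for b in(-30,30) for c in(0,12)],float)
    def res(v):
        out=[]
        for c,k,m,o in views:
            P,Q=Tworld(v,o); u=proj(c,(P+Q.apply(box))/1000,k).astype(np.float32)
            h=cv2.convexHull(u)[:,0]
            ct=max(cv2.findContours(m,0,1)[0],key=cv2.contourArea)[:,0].astype(float)
            d=np.array([cv2.pointPolygonTest(h.reshape(-1,1,2),tuple(map(float,x)),True) for x in ct])
            out.append(d/np.sqrt(len(d))*3)
        return np.concatenate(out+[(v-v0)/[10,10,10,10,10,10]*.3])
    return least_squares(res,v0,loss="soft_l1",f_scale=1.0,diff_step=1e-3,x_scale=[1]*6)
E
python3 - <<'E'
from h import *
o=bot.get_obs();print(o["grip_width"],o["grasp_force"],o["ft_force"],o["joint_pos"].round(2))
q=R.from_quat(o["tool_rot"]);_,T=tile_tool(146.4,35,"pick")
V=[]
for c in("scene","side","wrist"):
    k=bot.calibration(c);bot.camera(c);r=bot.outline_of("tile",c);print(c,[(d["conf"],d["rect"],int(d["pixels"].sum())) for d in r])
    if r: V.append((c,k,r[0]["pixels"].astype(np.uint8),o))
# expected tile pose in tool: at grasp TCP (521.3,184.3,-14), tile back centre (506,194,16)
q0=R.from_quat([.276,.913,-.087,.288]);v0=np.r_[q0.inv().apply([506-521.3,194-184.3,30]),np.degrees((q0.inv()*R.from_matrix(T)).as_rotvec())]
print("v0",v0.round(1))
P,Q=Tworld(v0,o);box=np.array([[a,b,c] for a in(-50,50) for b in(-30,30) for c in(0,12)],float)
for c,k,m,_ in V:
    u=proj(c,(P+Q.apply(box))/1000,k);print(c,"pred",u.min(0).round(0),(u.max(0)-u.min(0)).round(0))
    ys,xs=np.where(m); 
v0f=v0
r=hand_fit(v0,[x for x in V if x[0]!="wrist"]);print(r.x.round(1),r.cost)
r=hand_fit(v0,V);print(r.x.round(1),r.cost)
np.save("v0.npy",v0)
P,Q=Tworld(r.x,o);print(P.round(1),Q.as_matrix().round(3))
E
```

```text
0.05823899918231619 65.00322818756104 [ 1.14786692  1.03594478 -1.33242676] [ 0.68  0.29 -0.42  0.64 -0.58  1.2 ]
scene [(0.65, [148.8, 142.5, 48.3, 25.2], 812)]
side [(0.92, [249.9, 226.0, 43.5, 27.9], 710), (0.47, [313.5, 185.2, 77.7, 38.4], 1405)]
wrist [(0.62, [204.1, 205.0, 159.9, 114.9], 15118)]
v0 [-2.400e+00 -4.000e-01 -3.500e+01  1.717e+02 -1.000e-01 -5.410e+01]
scene pred [148. 146.] [51. 22.]
side pred [235. 217.] [56. 37.]
wrist pred [200. 219.] [167. 111.]
[  0.2   5.5 -32.6 160.7 -16.4 -55.7] 65.60516979801706
[  1.6  -0.3 -31.3 170.8  -0.7 -55.2] 102.6581451885163
[506.8 195.7 113.3] [[-0.838 -0.546  0.004]
 [ 0.546 -0.837 -0.017]
 [ 0.013 -0.012  1.   ]]
```

Run:
```python
from h import *
o=bot.get_obs()
v=np.load("v0.npy"); v[:3]=[0,-.4,-33]; np.save("v.npy",v)
Qp,_=tile_tool(68.2,35,"place"); t=np.radians(68.2);bx=np.array([np.cos(t),np.sin(t),0])
TP=np.array([586,-233,68.])-Qp.apply(v[:3]);print("place TCP",TP)
def Qm(azy,pit):  # tool y azimuth, pitch about tool y from straight down
    a=np.radians(azy);y=np.array([np.cos(a),np.sin(a),0]);d=np.array([0,0,-1.]);B=R.from_matrix(np.c_[np.cross(y,d),y,d])
    return B*R.from_euler('y',pit,True)
print(np.degrees((Qm(56.4,-35).inv()*tile_tool(146.4,35,"pick")[0]).magnitude()),np.degrees((Qm(-21.8,55).inv()*Qp).magnitude()))
rows([([550,130,230],Qm(40,-25),7),([580,0,270],Qm(10,5),7),(TP-45*bx+[0,0,130],Qp,13)],0)
```

```text
place TCP [ 596.41021615 -208.04970205   49.0719776 ]
1.3914926731402882e-14 8.563905568892112e-15
max 20.4 22.64928254934359 6.030472618294524
[[0,-18.3,-4.1,-12.7,1.15,1.41,2.03],[0,-18.1,-3.7,-13.0,1.15,1.41,2.03],[0,-17.9,-3.3,-13.4,1.15,1.41,2.03],[0,-17.7,-2.9,-13.8,1.15,1.41,2.03],[0,-17.4,-2.6,-14.1,1.14,1.4,2.04],[0,-17.2,-2.3,-14.5,1.15,1.41,2.03],[0,-16.9,-2.0,-14.9,1.14,1.4,2.04],[0,-17.8,-8.6,2.0,0.75,4.19,4.27],[0,-18.5,-7.3,0.8,0.75,4.19,4.27],[0,-19.0,-5.9,-0.5,0.75,4.19,4.27]]
[[0,-19.3,-4.5,-1.9,0.75,4.18,4.27],[0,-19.4,-3.0,-3.2,0.76,4.19,4.27],[0,-19.3,-1.7,-4.6,0.75,4.18,4.27],[0,-18.9,-0.3,-6.0,0.76,4.19,4.26],[0,-19.5,-3.4,5.3,-1.26,3.74,2.19],[0,-19.9,-2.7,4.0,-1.26,3.74,2.19],[0,-20.2,-2.0,2.6,-1.26,3.74,2.18],[0,-20.4,-1.3,1.2,-1.26,3.75,2.19],[0,-20.4,-0.5,-0.1,-1.26,3.74,2.18],[0,-20.4,0.3,-1.4,-1.26,3.75,2.19]]
[[0,-20.2,1.1,-2.8,-1.26,3.75,2.18],[0,-20.0,1.9,-4.0,-1.26,3.74,2.18],[0,-19.5,2.8,-5.3,-1.26,3.75,2.19],[0,-19.1,3.7,-6.5,-1.27,3.74,2.18],[0,-18.4,4.5,-7.6,-1.26,3.75,2.19],[0,-17.7,5.4,-8.7,-1.27,3.74,2.18],[0,-16.9,6.2,-9.6,-1.26,3.75,2.19]]
```

>>> {"op": "move_arm", "data": {
  "deltas": [
    [0,-18.3,-4.1,-12.7,1.15,1.41,2.03],
    [0,-18.1,-3.7,-13,1.15,1.41,2.03],
    [0,-17.9,-3.3,-13.4,1.15,1.41,2.03],
    [0,-17.7,-2.9,-13.8,1.15,1.41,2.03],
    [0,-17.4,-2.6,-14.1,1.15,1.41,2.03],
    [0,-17.2,-2.3,-14.5,1.15,1.41,2.03],
    [0,-16.9,-2,-14.9,1.15,1.41,2.03],
    [0,-17.8,-8.6,2,0.75,4.19,4.27],
    [0,-18.5,-7.3,0.8,0.75,4.19,4.27],
    [0,-19,-5.9,-0.5,0.75,4.19,4.27]
  ]
}}

```text
clock: 11.97
eef_pos: [0.5637, 0.0747, 0.2483]
tool_rot: [0.521, 0.847, -0.039, 0.098]
ft_force: [-0.4, -0.3, -2.4]
grip_width: 0.0588
grasp_force: 65.0
```

>>> {"op": "move_arm", "data": {
  "deltas": [
    [0,-19.3,-4.5,-1.9,0.75,4.19,4.27],
    [0,-19.4,-3,-3.2,0.75,4.19,4.27],
    [0,-19.3,-1.7,-4.6,0.75,4.19,4.27],
    [0,-18.9,-0.3,-6,0.75,4.19,4.27],
    [0,-19.5,-3.4,5.3,-1.26,3.74,2.19],
    [0,-19.9,-2.7,4,-1.26,3.74,2.19],
    [0,-20.2,-2,2.6,-1.26,3.74,2.19],
    [0,-20.4,-1.3,1.2,-1.26,3.74,2.19],
    [0,-20.4,-0.5,-0.1,-1.26,3.74,2.19],
    [0,-20.4,0.3,-1.4,-1.26,3.74,2.19]
  ]
}}

```text
clock: 12.8
eef_pos: [0.5803, -0.1165, 0.2276]
tool_rot: [0.708, 0.662, 0.2, -0.143]
ft_force: [1.3, -0.8, -1.7]
grip_width: 0.0586
grasp_force: 65.1
```

>>> {"op": "move_arm", "data": {
  "deltas": [
    [0,-20.2,1.1,-2.8,-1.26,3.74,2.19],
    [0,-20,1.9,-4,-1.26,3.74,2.19],
    [0,-19.5,2.8,-5.3,-1.26,3.74,2.19],
    [0,-19.1,3.7,-6.5,-1.26,3.74,2.19],
    [0,-18.4,4.5,-7.6,-1.26,3.74,2.19],
    [0,-17.7,5.4,-8.7,-1.26,3.74,2.19],
    [0,-16.9,6.2,-9.6,-1.26,3.74,2.19],
    [0,0,0,0,0,0,0],
    [0,0,0,0,0,0,0]
  ]
}}

```text
clock: 13.55
eef_pos: [0.5785, -0.2509, 0.1746]
tool_rot: [0.736, 0.494, 0.382, -0.262]
ft_force: [-0.7, 0.7, -1.8]
grip_width: 0.0585
grasp_force: 65.3
```

Run:
```python
from h import *
o=bot.get_obs();print(o["joint_pos"].round(2),o["grip_width"],o["eef_pos"].round(4))
v=np.load("v.npy");Qp,_=tile_tool(68.2,35,"place");t=np.radians(68.2);bx=np.array([np.cos(t),np.sin(t),0])
TP=np.array([586,-233,68.])-Qp.apply(v[:3])
print("pos err",(TP-45*bx+[0,0,130]-o["eef_pos"]*1000).round(1),"rot",np.degrees((R.from_quat(o["tool_rot"]).inv()*Qp).as_rotvec()).round(2))
box=np.array([[a,b,c] for a in(-50,50) for b in(-30,30) for c in(0,12)],float);P,Q=Tworld(v,o);print("tile pred",P.round(1),"x",Q.apply([1,0,0]).round(3))
V=[]
for c in("scene","side","wrist"):
    k=bot.calibration(c);bot.camera(c);r=bot.outline_of("tile",c)
    u=proj(c,(P+Q.apply(box))/1000,k);print(c,"pred",u.min(0).round(0),(u.max(0)-u.min(0)).round(0),[(d["conf"],d["rect"],int(d["pixels"].sum())) for d in r])
```

```text
[-0.82  0.86  0.55  1.81  0.84  0.89] 0.058493642855905525 [ 0.5785 -0.2509  0.1746]
pos err [1.2 1.  4.4] rot [-0.09 -0.17 -0.44]
tile pred [ 568.1 -275.9  193.5] x [ 0.005 -0.005  1.   ]
scene pred [321. 244.] [53. 55.] []
side pred [328. 107.] [21. 43.] [(0.68, [323.1, 105.5, 26.6, 41.7], 802)]
wrist pred [199. 218.] [160. 108.] [(0.84, [202.4, 205.2, 166.1, 117.8], 15038), (0.35, [127.5, 293.8, 315.3, 94.8], 5803)]
```

Joints are well within range and the tile is nearly vertical over the gap. Now descend in front of the strip.

```bash
cat >> h.py <<'E'
t_=np.radians(68.2);BX=np.array([np.cos(t_),np.sin(t_),0]);BY=np.array([-np.sin(t_),np.cos(t_),0]);BZ=np.array([0,0,1.])
Qp=tile_tool(68.2,35,"place")[0]
def brows(steps,g=0):
    "steps: (dx_board,dy_board,dz,n) mm"
    p=bot.get_obs()["eef_pos"]*1000;w=[]
    for i,(a,b,c,n) in enumerate(steps):
        p=p+a*BX+b*BY+c*BZ; w.append((p,Qp,n))
    rows(w,g)
E
python3 - <<'E'
from h import *
brows([(0,-.7,-60,4),(37,0,-50,6)])
E
```

```text
max 12.3 15.009663553857562 0.06403124237432849
[[0,-12.3,0.1,8.6,0.01,0.01,0.06],[0,-12.3,0.1,8.6,0.01,0.01,0.06],[0,-12.3,0.2,8.6,0.01,0.0,0.06],[0,-12.2,0.2,8.6,0.02,0.01,0.06],[0,-3.3,-0.0,9.8,-0.0,-0.0,0.0],[0,-3.3,-0.0,9.8,-0.0,-0.0,0.0],[0,-3.3,-0.0,9.9,-0.0,-0.0,0.0],[0,-3.3,-0.0,9.8,-0.0,-0.0,0.0],[0,-3.3,-0.0,9.9,-0.0,-0.0,0.0],[0,-3.3,-0.0,9.8,-0.0,-0.0,0.0]]
```

>>> {"op": "move_arm", "data": {
  "deltas": [
    [0,-12.3,0.1,8.6,0,0,0.1],
    [0,-12.3,0.1,8.6,0,0,0.1],
    [0,-12.3,0.2,8.6,0,0,0.1],
    [0,-12.2,0.2,8.6,0,0,0.1],
    [0,-3.3,0,9.8,0,0,0],
    [0,-3.3,0,9.8,0,0,0],
    [0,-3.3,0,9.8,0,0,0],
    [0,-3.3,0,9.8,0,0,0],
    [0,-3.3,0,9.8,0,0,0],
    [0,-3.3,0,9.8,0,0,0]
  ]
}}

```text
clock: 14.68
eef_pos: [0.5952, -0.2142, 0.0714]
tool_rot: [0.735, 0.496, 0.382, -0.259]
ft_force: [0.3, 0.3, -1.8]
grip_width: 0.0585
grasp_force: 65.3
```

>>> {"op": "move_arm", "data": {
  "deltas": [
    [0,0,0,0,0,0,0],
    [0,0,0,0,0,0,0]
  ]
}}

```text
clock: 14.85
eef_pos: [0.5947, -0.214, 0.0712]
tool_rot: [0.736, 0.495, 0.382, -0.26]
ft_force: [0.5, -0.3, -1.5]
grip_width: 0.0585
grasp_force: 65.2
```

Run:
```python
from h import *
o=bot.get_obs();v=np.load("v.npy")
box=np.array([[a,b,c] for a in(-50,50) for b in(-30,30) for c in(0,12)],float);P,Q=Tworld(v,o)
e=P-[586,-233,68];print("tile pred rel gap: bx,by,z",e@BX,e@BY,e[2],np.degrees((R.from_quat(o["tool_rot"]).inv()*Qp).as_rotvec()).round(2),o["ft_force"])
V=[]
for c in("scene","side","wrist"):
    k=bot.calibration(c);im=bot.camera(c);cv2.imwrite(f"pics/n_{c}.png",im)
    r=bot.outline_of("tile",c)
    u=proj(c,(P+Q.apply(box))/1000,k);print(c,"pred",u.min(0).round(0),(u.max(0)-u.min(0)).round(0),[(d["conf"],d["rect"],int(d["pixels"].sum())) for d in r])
    if c!="scene" and r: V.append((c,k,r[0]["pixels"].astype(np.uint8),o))
r=hand_fit(v,V);print(r.x.round(1),r.cost)
P,Q=Tworld(r.x,o);e=P-[586,-233,68];print("fit rel gap",e@BX,e@BY,e[2],Q.as_matrix().round(3).tolist())
```

```text
tile pred rel gap: bx,by,z -6.225269675663406 -0.6248860620097605 22.08917537044067 [-0.02 -0.05 -0.28] [ 0.50394314 -0.28680028 -1.52372939]
scene pred [309. 266.] [43. 45.] []
side pred [317. 149.] [20. 43.] []
wrist pred [198. 198.] [164. 117.] []
[ 0.000e+00 -4.000e-01 -3.300e+01  1.717e+02 -1.000e-01 -5.410e+01] 0.0
fit rel gap -6.225269675663406 -0.6248860620097605 22.08917537044067 [[0.003, -0.928, -0.374], [-0.002, 0.374, -0.928], [1.0, 0.004, -0.001]]
```

Run:
```python
from h import *
brows([(0,0,-18,5)])
V=[];o=bot.get_obs();v=np.load("v.npy")
for c in("side","scene","wrist"):
    k=bot.calibration(c);bot.camera(c)
    for q in("tile","tile_face","left_tile"):
        r=bot.outline_of(q,c);print(c,q,[(d["conf"],d["rect"]) for d in r])
```

```text
max 3.0 3.661966684720111 0.07681145747868609
[[0,-3.0,0.0,2.1,0.02,-0.01,-0.07],[0,-2.9,0.0,2.1,0.02,-0.01,-0.07],[0,-3.0,0.0,2.0,0.02,-0.01,-0.07],[0,-2.9,0.0,2.1,0.02,-0.01,-0.07],[0,-2.9,0.0,2.0,0.03,-0.01,-0.07]]
side tile [(0.78, [317.5, 149.7, 22.3, 42.1])]
side tile_face [(0.63, [318.8, 150.6, 20.3, 42.0])]
side left_tile [(0.56, [347.8, 167.7, 22.3, 41.9])]
scene tile []
scene tile_face []
scene left_tile []
wrist tile []
wrist tile_face [(0.87, [201.2, 205.8, 162.0, 113.8])]
wrist left_tile [(0.89, [0.0, 221.5, 160.7, 99.7])]
```

Side outline matches the prediction within 1 px. The foot is about 22 mm above the board, so I lower it in stages.

>>> {"op": "move_arm", "data": {
  "deltas": [
    [0,-3,0,2.1,0,0,-0.1],
    [0,-3,0,2.1,0,0,-0.1],
    [0,-3,0,2.1,0,0,0],
    [0,-2,0,1.4,0,0,0],
    [0,-1,0,0.7,0,0,0],
    [0,0,0,0,0,0,0],
    [0,0,0,0,0,0,0]
  ]
}}

```text
clock: 16.33
eef_pos: [0.5943, -0.215, 0.0553]
tool_rot: [0.735, 0.496, 0.383, -0.26]
ft_force: [-0.2, -0.6, -2.3]
grip_width: 0.0585
grasp_force: 65.2
```

>>> {"op": "move_arm", "data": {
  "deltas": [
    [0,-0.8,0,0.6,0,0,0],
    [0,-0.8,0,0.6,0,0,0],
    [0,0,0,0,0,0,0]
  ]
}}

```text
clock: 16.58
eef_pos: [0.5943, -0.215, 0.0534]
tool_rot: [0.735, 0.496, 0.383, -0.26]
ft_force: [0.8, 0.5, -1.8]
grip_width: 0.0587
grasp_force: 65.2
```

>>> {"op": "move_arm", "data": {
  "deltas": [
    [0,-0.8,0,0.6,0,0,0],
    [0,-0.8,0,0.6,0,0,0],
    [0,0,0,0,0,0,0]
  ]
}}

```text
clock: 16.83
eef_pos: [0.5942, -0.2149, 0.0512]
tool_rot: [0.735, 0.496, 0.383, -0.26]
ft_force: [-0.2, -0.6, -1.8]
grip_width: 0.0588
grasp_force: 65.2
```

>>> {"op": "move_arm", "data": {
  "deltas": [
    [0,-0.8,0,0.6,0,0,0],
    [0,0,0,0,0,0,0]
  ]
}}

```text
clock: 17.0
eef_pos: [0.5944, -0.2149, 0.0511]
tool_rot: [0.735, 0.495, 0.383, -0.26]
ft_force: [-1.3, 0.1, 1.6]
grip_width: 0.0584
grasp_force: 65.5
```

>>> {"op": "move_arm", "data": {
  "deltas": [
    [0,-0.8,0,0.6,0,0,0],
    [0,0,0,0,0,0,0]
  ]
}}

```text
clock: 17.17
eef_pos: [0.5945, -0.2148, 0.0511]
tool_rot: [0.735, 0.495, 0.383, -0.26]
ft_force: [-2.8, -0.4, 6.5]
grip_width: 0.0586
grasp_force: 65.8
```

>>> {"op": "move_arm", "data": {
  "deltas": [
    [0,-0.8,0,0.6,0,0,0],
    [0,0,0,0,0,0,0]
  ]
}}

```text
clock: 17.33
eef_pos: [0.5945, -0.2148, 0.0511]
tool_rot: [0.735, 0.495, 0.384, -0.26]
ft_force: [-5.8, 0.3, 9.7]
grip_width: 0.058
grasp_force: 66.1
```

Board contact at TCP z 51.1. I raise slightly, then slide the tile to the strip.

>>> {"op": "move_arm", "data": {
  "deltas": [
    [0,2.5,0,-1.7,0,0,0],
    [0,0.6,0,0.8,0,0,0],
    [0,0.6,0,0.8,0,0,0],
    [0,0.6,0,0.8,0,0,0],
    [0,0,0,0,0,0,0],
    [0,0,0,0,0,0,0]
  ]
}}

```text
clock: 17.83
eef_pos: [0.5954, -0.2117, 0.0512]
tool_rot: [0.735, 0.496, 0.382, -0.26]
ft_force: [-0.4, 0.5, -2.0]
grip_width: 0.058
grasp_force: 65.3
```

>>> {"op": "move_arm", "data": {
  "deltas": [
    [0,0.6,0,0.8,0,0,0],
    [0,0.6,0,0.8,0,0,0],
    [0,0,0,0,0,0,0]
  ]
}}

```text
clock: 18.08
eef_pos: [0.5963, -0.2099, 0.0515]
tool_rot: [0.735, 0.496, 0.383, -0.26]
ft_force: [0.5, -0.3, -2.9]
grip_width: 0.0584
grasp_force: 65.2
```

>>> {"op": "move_arm", "data": {
  "deltas": [
    [0,0.6,0,0.8,0,0,0],
    [0,0,0,0,0,0,0]
  ]
}}

```text
clock: 18.25
eef_pos: [0.5967, -0.2091, 0.0517]
tool_rot: [0.735, 0.496, 0.383, -0.26]
ft_force: [0.3, -0.4, -2.6]
grip_width: 0.0583
grasp_force: 65.2
```

>>> {"op": "move_arm", "data": {
  "deltas": [
    [0,0.6,0,0.8,0,0,0],
    [0,0,0,0,0,0,0]
  ]
}}

```text
clock: 18.42
eef_pos: [0.597, -0.2082, 0.0518]
tool_rot: [0.735, 0.496, 0.383, -0.26]
ft_force: [-0.1, 0.5, -1.3]
grip_width: 0.0586
grasp_force: 65.2
```

>>> {"op": "move_arm", "data": {
  "deltas": [
    [0,0.6,0,0.8,0,0,0],
    [0,0,0,0,0,0,0]
  ]
}}

```text
clock: 18.58
eef_pos: [0.5974, -0.2074, 0.0518]
tool_rot: [0.735, 0.496, 0.383, -0.259]
ft_force: [-0.2, -0.5, -1.9]
grip_width: 0.0586
grasp_force: 65.4
```

>>> {"op": "move_arm", "data": {
  "deltas": [
    [0,0.6,0,0.8,0,0,0],
    [0,0,0,0,0,0,0]
  ]
}}

```text
clock: 18.75
eef_pos: [0.5975, -0.2071, 0.0518]
tool_rot: [0.735, 0.496, 0.382, -0.259]
ft_force: [-2.2, -3.1, -2.0]
grip_width: 0.0586
grasp_force: 65.6
```

Strip contact. A small further push, then lower.

>>> {"op": "move_arm", "data": {
  "deltas": [
    [0,0.4,0,0.6,0,0,0],
    [0,-0.4,0,0.3,0,0,0],
    [0,-0.4,0,0.3,0,0,0],
    [0,0,0,0,0,0,0]
  ]
}}

```text
clock: 19.08
eef_pos: [0.5979, -0.207, 0.0512]
tool_rot: [0.736, 0.496, 0.383, -0.259]
ft_force: [-1.6, -4.4, 1.0]
grip_width: 0.0586
grasp_force: 65.9
```

>>> {"op": "move_arm", "data": {
  "deltas": [
    [0,-0.4,0,0.3,0,0,0],
    [0,-0.4,0,0.3,0,0,0],
    [0,0,0,0,0,0,0]
  ]
}}

```text
clock: 19.33
eef_pos: [0.598, -0.207, 0.051]
tool_rot: [0.736, 0.495, 0.383, -0.259]
ft_force: [-5.2, -5.4, 5.2]
grip_width: 0.0587
grasp_force: 66.2
```

Run:
```python
from h import *
o=bot.get_obs();v=np.load("v.npy");P,Q=Tworld(v,o)
e=P-[586,-233,68];print("rel gap",e@BX,e@BY,e[2],np.degrees((R.from_quat(o["tool_rot"]).inv()*Qp).as_rotvec()).round(2),o["ft_force"].round(1),o["ft_torque"].round(2))
for c in("side","scene","wrist"):
    bot.camera(c)
    for q in("tile","left_tile","right_tile"):
        print(c,q,[(d["conf"],d["rect"]) for d in bot.outline_of(q,c)])
```

```text
rel gap 1.5112562929838873 -1.019400843646269 1.949804105583496 [ 0.16 -0.04 -0.19] [-5.2 -5.4  5.2] [-0.94  0.84  0.63]
side tile [(0.55, [315.2, 158.7, 20.9, 35.2])]
side left_tile [(0.93, [347.7, 169.4, 20.2, 40.5])]
side right_tile [(0.98, [288.6, 151.3, 18.0, 30.0])]
scene tile []
scene left_tile []
scene right_tile []
wrist tile [(0.79, [203.0, 206.2, 163.8, 116.7])]
wrist left_tile [(0.89, [0.1, 210.7, 146.4, 112.7])]
wrist right_tile [(0.89, [412.0, 207.6, 147.8, 111.5])]
```

The tile is about 1.5 mm too far towards the right tile. I lift slightly, shift and set down again.

>>> {"op": "move_arm", "data": {
  "deltas": [
    [0,1,0,-1.5,0,0,0],
    [0,0.8,0,-0.6,0,0,0],
    [0,0,-0.8,0,0,0,0],
    [0,0,-0.8,0,0,0,0],
    [0,0.3,0,0.8,0,0,0],
    [0,-0.4,0,0.7,0,0,0],
    [0,-0.8,0,0.6,0,0,0],
    [0,0,0,0,0,0,0],
    [0,0,0,0,0,0,0]
  ]
}}

```text
clock: 20.68
eef_pos: [0.5973, -0.2065, 0.0515]
tool_rot: [0.735, 0.496, 0.383, -0.258]
ft_force: [-2.2, -7.9, 2.5]
grip_width: 0.0585
grasp_force: 66.2
```

>>> {"op": "move_arm", "data": {
  "deltas": [
    [0,-0.4,-0.4,-0.5,0,0,0],
    [0,-0.5,0,0.3,0,0,0],
    [0,-0.4,0,0.3,0,0,0],
    [0,0,0,0,0,0,0]
  ]
}}

```text
clock: 21.02
eef_pos: [0.597, -0.2066, 0.051]
tool_rot: [0.735, 0.496, 0.384, -0.258]
ft_force: [-1.8, -6.9, 3.7]
grip_width: 0.0582
grasp_force: 66.2
```

>>> {"op": "move_arm", "data": {
  "deltas": [
    [0,-0.5,0,-0.7,0,0,0],
    [0,0,0,0,0,0,0],
    [0.72,0,0,0,0,0,0],
    [0.76,0,0,0,0,0,0],
    [0.82,0,0,0,0,0,0],
    [0.9,0,0,0,0,0,0],
    [0.9,0,0,0,0,0,0]
  ]
}}

```text
clock: 21.6
eef_pos: [0.5957, -0.2052, 0.0492]
tool_rot: [0.735, 0.496, 0.383, -0.26]
ft_force: [0.1, 0.5, -0.3]
grip_width: 0.0767
grasp_force: 0.0
```

Run:
```python
from h import *
for c in("side","wrist"):
    bot.camera(c)
    for q in("tile","left_tile","right_tile"):
        print(c,q,[(d["conf"],d["rect"]) for d in bot.outline_of(q,c)])
```

```text
side tile [(0.65, [313.6, 159.7, 21.4, 36.2])]
side left_tile [(0.7, [347.1, 168.6, 21.6, 43.1])]
side right_tile [(0.69, [289.0, 151.0, 16.3, 31.3]), (0.53, [250.0, 276.7, 39.4, 31.1])]
wrist tile [(0.97, [204.9, 205.2, 164.0, 117.7]), (0.3, [0.0, 260.7, 560.0, 159.3])]
wrist left_tile [(0.82, [0.0, 207.7, 141.3, 114.4])]
wrist right_tile [(0.96, [422.8, 201.3, 137.2, 120.4])]
```

It stands in the same place and the force is zero. I retreat straight back along the tool axis.

>>> {"op": "move_arm", "data": {
  "deltas": [
    [0.9,0,0,-3,0,0,0],
    [0.95,0,0,-5,0,0,0],
    [1,0,0,-8,0,0,0],
    [1,0,0,-12,0,0,0],
    [1,0,0,-15,0,0,0],
    [1,0,0,-20,0,0,0],
    [1,0,0,-20,0,0,0],
    [1,0,0,-20,0,0,0],
    [1,0,0,-10,0,0,0],
    [1,0,0,0,0,0,0]
  ]
}}

```text
clock: 22.83
eef_pos: [0.561, -0.2954, 0.1159]
tool_rot: [0.736, 0.495, 0.383, -0.257]
ft_force: [0.1, -0.1, 0.1]
grip_width: 0.0853
grasp_force: 0.0
```

Run:
```python
from h import *
o=bot.get_obs();print(o["eef_pos"].round(3),o["joint_pos"].round(2))
box=np.array([[a,b,c] for a in(-50,50) for b in(-30,30) for c in(0,12)],float)
B=np.c_[BZ,BY,-BX]
G=np.array([586,-233,68.])
for c in("side","scene","wrist"):
    k=bot.calibration(c);im=bot.camera(c);cv2.imwrite(f"pics/f_{c}.png",im)
    for q,off in(("tile",0),("left_tile",115),("right_tile",-115)):
        u=proj(c,(G+off*BY+box@B.T)/1000,k);print(c,q,"nominal",u.min(0).round(0),(u.max(0)-u.min(0)).round(0),[(d["conf"],np.round(d["rect"])) for d in bot.outline_of(q,c)])
```

```text
[ 0.561 -0.295  0.116] [-0.88  0.96  0.59  1.8   0.81  0.82]
side tile nominal [315. 157.] [20. 43.] [(0.63, array([276., 178., 113.,  48.])), (0.62, array([315., 160.,  20.,  37.]))]
side left_tile nominal [346. 168.] [24. 46.] [(0.65, array([349., 168.,  21.,  42.]))]
side right_tile nominal [287. 148.] [18. 40.] [(0.59, array([290., 150.,  18.,  32.])), (0.28, array([347., 166.,  24.,  45.]))]
scene tile nominal [306. 271.] [41. 44.] []
scene left_tile nominal [243. 283.] [38. 44.] []
scene right_tile nominal [365. 259.] [47. 44.] []
wrist tile nominal [243. 164.] [83. 83.] [(0.87, array([244., 161.,  83.,  87.]))]
wrist left_tile nominal [ 84. 164.] [117.  83.] [(0.64, array([ 90., 167., 113.,  80.]))]
wrist right_tile nominal [368. 163.] [117.  83.] [(0.56, array([367., 164., 109.,  81.]))]
```

Run:
```python
from h import *
from scipy.optimize import least_squares
box=np.array([[a,b,c] for a in(-50,50) for b in(-30,30) for c in(0,12)],float);B=R.from_matrix(np.c_[BZ,BY,-BX])
k=bot.calibration("wrist");bot.camera("wrist")
for q,off in(("tile",0),("left_tile",115),("right_tile",-115)):
    m=mask(q,"wrist");ct=max(cv2.findContours(m,0,1)[0],key=cv2.contourArea)[:,0]
    ct=ct[(ct[:,0]>3)&(ct[:,0]<556)]
    def res(w):
        P=np.array([586,-233,18.])+w[0]*BX+(off+w[1])*BY; Q=R.from_euler('z',w[2],True)*B
        h=cv2.convexHull(proj("wrist",(P+Q.apply(box+[50,0,0]))/1000,k).astype(np.float32))
        return [cv2.pointPolygonTest(h,tuple(map(float,x)),True) for x in ct]
    r=least_squares(res,[0,0,0],loss="soft_l1",diff_step=1e-3,x_scale=[1,1,1]);print(q,"dx dy yaw",r.x.round(2),np.sqrt(np.mean(np.square(res(r.x)))).round(2))
```

```text
tile dx dy yaw [0. 0. 0.] 1.3
left_tile dx dy yaw [0. 0. 0.] 1.59
right_tile dx dy yaw [0. 0. 0.] 3.42
```

Run:
```python
from h import *
from scipy.optimize import minimize
box=np.array([[a,b,c] for a in(-50,50) for b in(-30,30) for c in(0,12)],float);B=R.from_matrix(np.c_[BZ,BY,-BX])
k=bot.calibration("wrist");bot.camera("wrist")
for q,off in(("tile",0),("left_tile",115),("right_tile",-115)):
    m=mask(q,"wrist");ct=max(cv2.findContours(m,0,1)[0],key=cv2.contourArea)[:,0]
    def f(w):
        P=np.array([586,-233,18.])+w[0]*BX+(off+w[1])*BY; Q=R.from_euler('z',w[2],True)*B
        h=cv2.convexHull(proj("wrist",(P+Q.apply(box+[50,0,0]))/1000,k).astype(np.float32))
        return np.mean([abs(cv2.pointPolygonTest(h,tuple(map(float,x)),True)) for x in ct])
    r=minimize(f,[0,0,0],method="Nelder-Mead",options=dict(initial_simplex=[[0,0,0],[4,0,0],[0,4,0],[0,0,5]]));print(q,r.x.round(2),round(r.fun,2))
```

```text
tile [-1.01 -0.56 -1.48] 0.68
left_tile [-1.81 -2.05 -2.72] 0.91
right_tile [-0.63  4.65  0.75] 0.43
```

```bash
python3 -c "
from workcell import bot
print(bot.job_done())"
```

```text
the job is handed in; nothing more can be done
None
```

I handed the job in: the tile stands by itself upright on its foot, flush with the strip to within about 1 mm, about 2 mm off the middle of the gap, glazed face to the front. The arm is clear of it, neither standing tile was touched, the dropper bottle was never near the hand's path, and the last clock reading was 22.8 s.

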